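Fit the filter cartridge into its bayonet socket

TASK

Pick up the water filter cartridge by its grip bar and fit it into the bayonet socket on the bench: feel for the angle at which its two lugs drop into the slots, push it down against the sprung seal, twist it a quarter turn clockwise (seen from above), let it spring up into its locking notches and let go of it. Work gently: never press or twist the cartridge hard against the socket (50 N is too much), and leave the beaker, the culture dish and the brown reagent bottle where they stand.

Things in the scene. Friction and masses are not known exactly. Their poses are not given: they have to be found in the camera images.
- cartridge: Filter cartridge, loose, 0.17 to 0.35 kg, 114 mm tall, standing on the bench. Origin: centre of its underside; z up its axis, x along lugs and grip bar. Grey round plug 40 mm across, 0 to 36 mm high, foot chamfered to 36 mm; above it a white body 60 mm across (36 to 77 mm), then the grip bar. A half turn about z gives the same part.
- cartridge_lugs (a point): On the cartridge's axis at the underside of its two lugs, 14 mm above its underside. One lug at +x, one at -x; each is 10 mm wide (y), 6 mm high and reaches 28 mm out from the axis.
- cartridge_grip (a point): Where to pinch the grip bar, on the axis, 100 mm above the underside. The bar is straight, 46 mm long (x), 20 mm thick (y: pinch across this), 77 to 114 mm above the underside.
- socket: Bayonet socket, fixed to the bench: grey round cup 80 mm across, 54 mm high, on a plate 120 x 120 x 10 mm. Origin: centre of the plate's underside, on the cup's axis; z up; a hose connector points along +x. 'Height' in the socket_ and seal entries: of the cartridge's underside above this origin. Locked, it is 28 mm; loose in the slots 32 mm, lugs standing on the ring 40 mm.
- socket_mouth (a point): Centre of the mouth of the steel ring in the cup, 54 mm above the origin; flush with the cup. Bore 43 mm; two opposite slots 16 mm wide (19 mm in the top 3 mm) run through it, out to 31 mm. The ring cannot be turned by hand but was fitted at an unknown angle: its slots lie up to 0.70 rad either way from the socket's x axis. No reading tells it: feel for it.
- socket_track (a point): On the axis, level with the ring's underside, 45 mm above the origin. With the cartridge's height under 25 mm (23 is good, 20 the bottom) its lugs are below the ring and it turns clockwise from above; the other way is blocked. Locking notches 3 mm deep take the lugs from 73 to 98 degrees past the slots, where it springs up when let go; at 100 is a hard stop.
- socket_hose (a point): Tip of the hose connector, 88 mm from the socket's axis along its +x, 27 mm up.
- seal (a joint): Travel (m) of the sprung rubber seal plate in the socket: 0 at rest with its top 32 mm above the socket's origin, grows downward to 0.012. Its force is 6 N at first and 0.6 N more per mm. Reads about 0.004 with the cartridge locked.
- beaker: Bystander: small empty clear beaker, 55 mm wide, 71 mm high, beyond the socket. Origin: centre of its underside.
- petri_dish: Bystander: single flat culture dish, 58 mm wide, 15 mm high, to the left of the socket. Origin: centre of its underside.
- reagent_bottle: Bystander: brown reagent bottle with a black cap, 64 mm wide, 135 mm high, beyond the cartridge. Origin: centre of its underside.
Things that resemble listed ones, but are neither listed nor needed, are in the scene too. What is shaped like the cartridge but turquoise is not meant.

How it is judged (in metres and radians):
On the way, in this order (a step that is already met when the one before it is completed fails the run):
1. the cartridge is lifted off the bench (height (world z) of cartridge above 0.06 m), for 0.1 s.
2. the cartridge is pushed down in the socket until its lugs are below the ring (z of cartridge in the frame of socket below 0.0262 m and horizontal distance between cartridge and socket below 0.004 m), for 0.05 s.
At the end, for the whole second after the job is handed in: The cartridge is locked in the socket: its underside 26.6 to 29.8 mm above the socket's origin (held by the lugs in the notches against the spring), within 4 mm of the axis, upright to 0.06 rad, at rest; the three bystanders stand within 30 mm of where they stood (z of cartridge in the frame of socket between 0.0266 and 0.0298 m and horizontal distance between cartridge and socket below 0.004 m and angle between the z axis of cartridge and the z axis of socket, either way round below 0.06 rad and linear speed of cartridge below 0.01 m/s and distance of each of beaker, petri_dish, reagent_bottle from where it was at the start of the episode below 0.03 m); the robot touches nothing.
It fails at once if the cartridge is forced against the socket with more than 50 N (before it has sprung up into the notches) (contact force between cartridge and socket above 50 N and (z of cartridge in the frame of socket above 0.0298 m or z of cartridge in the frame of socket below 0.0266 m)).
It fails at once if the beaker is moved by more than 30 mm (distance of beaker from where it was at the start of the episode above 0.03 m).
It fails at once if the petri dish is moved by more than 30 mm (distance of petri_dish from where it was at the start of the episode above 0.03 m).
It fails at once if the reagent bottle is moved by more than 30 mm (distance of reagent_bottle from where it was at the start of the episode above 0.03 m).
It also fails if it takes over 72 s, if anything falls off the work surface, if the arm or the gripper's body presses on something with over 40 N, if the wrist force passes 120 N, or if a joint passes its speed limit or range.

ROBOT

A 6-joint arm with a two-finger parallel gripper is mounted at the origin on a cart in front of the work surface, level with it; the furniture and walls round the work are solid. World frame = base frame: x ahead of the robot, y to its left, z up, the work surface at z = 0. Lengths are in m, angles in degrees, forces in N, time in s.
With the tool pointing down it reaches from about 0.35 to 0.775 m from the base axis. Payload 5.5 kg.
Tool frame: the origin (TCP) lies midway between the tips of the shut fingers; the grasp point (between the pads) lies 19 mm behind it; x points along the fingers, y is the direction in which the jaws open and shut, and the axes are right-handed (so a half turn about x gives the same grasp; the last joint's range is limited). The gripper opens to 85 mm and grips with 20 to 120 N. Pads are 22 mm wide; open, the fingers measure 114 mm over their backs; the gripper's body (76 mm by 85 mm) begins 54 mm behind the grasp point. The pads swing forward as they close: fully open they stand 13 mm farther back than shut.
Start: joints at [-71.54, 17.945, 2.641, 74.691, 0, 82.002], TCP at [0.256, -0.515, 0.231] pointing down, gripper open.
Joint ranges: [-158.12, 158.12], [-49.38, 96.58], [-58.88, 72.47], [-126.05, 133.96], [-84.25, 85.87], [-180, 180]. Speed limits (degrees/s): [147.25, 147.25, 180, 180, 180, 180].

INTERFACE

Orientations are given as a 3x3 rotation matrix whose columns are the frame's x, y, z axes.
In Python, from plant import r gives the robot as it stands.
- The arm moves only by the shell command python3 -m creep 'ROWS' [OPENING] [FORCE]. ROWS is JSON, a list of rows, each a list of 4 numbers: the shift along the tool's x, y, z in mm, then the turn about the tool's x in rad. In form: [[dx, dy, dz, spin], ...]. A call has exactly 10 rows; each row shifts and turns the commanded pose from where the row before left it, along the tool's axes as they then stand; what a row does not reach is not made up. A row lasts 1/10 s, in which the tool goes at most 50 mm and 8.59 degrees, less where a joint would pass 70% of its speed; a pose out of reach is approached as far as the arm can. A call is refused whole if a number of a shift passes 50 or a number of a turn 0.15, either way. A call with a gripper value outside its range is refused whole. OPENING is the opening, from 0 (shut) to 1 (fully open), set as the call begins (- or left out, the last holds). The fingers move at their own pace and stop on an object; FORCE is the grip in N (left out, the last holds). Time passes only in rows, so rows that do not move let the fingers close, or fill a call up. It gives the time, the measured TCP pose, the force and the opening at its end, in the units of the state.
- r.read_state(): the state, without advancing time (a new reading comes with each control period).
- r.grab_frame(name): name is "scene" or "top" or "wrist"; returns a dict with "img" (384x512x3 uint8, red, green, blue), "camera_matrix" (3x3 intrinsics, pixels), "k1" (the pictures are not rectified: a ray, as slopes to the right and down, at radius r is drawn at 1 + k1 r^2 times it, then the intrinsics apply), "R" (3x3) and "t" (3): a world point X has camera coordinates R X + t. Camera axes: x right, y down, z forward; pixel columns grow to the right and rows downward; lengths in m; the calibration is good to about 2 mm. A picture is of the moment at which its call begins. There is no depth.
- r.finish_job(): hands the job in, once; it reports no verdict.
Trained networks look in a picture, given as the dict that the camera call returned (one of the last four; its "shot" number tells which), for a name from the list of things; names that differ only in an ending like _2 or _b are one class to them, and where a whole thing is asked for, a point or a joint stands for the part that bears it (a point fixed in the world has none). Each returns a list of dicts, best first, with "p" (0 to 1); they miss things now and then, are a little off and sometimes report something else, mostly with a low value. They report only what shows in the picture. A call takes as long as a camera call. They do not tell look-alikes from the thing itself.
- r.regions_of(picture, thing): "pixels" (384x512 bool, what is visible of it) and "uv" ([column, row] in pixels, amid what is visible of it).
The state is a dict: "time": time; "joint_pos": joint angles; "qd": joint speeds; "joint_torque": joint torques, N m; "tool_pos": TCP position; "tcp_rot": TCP orientation; "force": force on the tool from outside, world axes, zero at the start; "moment": the same for the moment, N m; "opening": opening from 0.0 (shut) to 1.0 (fully open).
Only numpy, scipy, OpenCV 4.12 (cv2) and the standard library are available. Lean on these libraries where they do the work, as an engineer would, in place of code of your own. Each camera call takes 0.05 s, during which the arm holds its last target.

## Working session

There is one attempt and no reset: what is moved stays moved. The work goes in short steps, Python scripts to look and compute and a shell command to move; the robot and the scene stay as the last step left them, time stands still between calls to the robot, and variables do not carry over. Pictures are saved under pics/ and viewed, and the job is handed in when it is done.

```bash
ls; mkdir -p pics
cat > h.py <<'E'
import numpy as np, cv2
from plant import r
def save(f,name): cv2.imwrite('pics/'+name,cv2.cvtColor(f['img'],cv2.COLOR_RGB2BGR))
def ray(f,uv):
    K=np.array(f['camera_matrix']);d=np.array([f['k1'],0,0,0,0.])
    p=np.array([uv],float).reshape(-1,1,2)
    n=cv2.undistortPoints(p,K,d).reshape(-1,2)
    R=np.array(f['R']);t=np.array(f['t'])
    return -R.T@t,(np.c_[n,np.ones(len(n))]@R)
def onz(f,uv,z):
    c,d=ray(f,uv); return c+d*((z-c[2])/d[:,2])[:,None]
def proj(f,X):
    R=np.array(f['R']);t=np.array(f['t']);rv=cv2.Rodrigues(R)[0]
    return cv2.projectPoints(np.array(X,float).reshape(-1,1,3),rv,t,np.array(f['camera_matrix']),np.array([f['k1'],0,0,0,0.]))[0].reshape(-1,2)
E
python3 - <<'E'
from h import *
for n in ['scene','top']:
    f=r.grab_frame(n); save(f,n+'0.png')
    c,_=ray(f,[[256,192]]); print(n,c.round(3),f['k1'],f['shot'])
    for th in ['cartridge','socket','beaker','petri_dish','reagent_bottle']:
        for q in r.regions_of(f,th): print(th,round(q['p'],2),np.round(q['uv']),q['pixels'].sum(), onz(f,[q['uv']],0.05).round(3))
print(r.read_state())
E
```

```text
pics
scene [-0.423  0.834  1.243] -0.12011582018902339 1
socket 0.91 [224. 223.] 836 [[0.489 0.237 0.05 ]]
beaker 0.58 [196. 196.] 273 [[0.674 0.24  0.05 ]]
beaker 0.46 [221. 225.] 895 [[0.486 0.252 0.05 ]]
petri_dish 0.56 [210. 279.] 212 [[0.315 0.421 0.05 ]]
reagent_bottle 0.71 [304. 134.] 357 [[ 0.704 -0.377  0.05 ]]
top [0.453 0.032 1.329] -0.013092306371169532 2
cartridge 0.9 [339. 240.] 342 [[ 0.343 -0.216  0.05 ]]
cartridge 0.83 [350. 204.] 382 [[ 0.453 -0.25   0.05 ]]
cartridge 0.61 [386. 209.] 364 [[ 0.44  -0.362  0.05 ]]
cartridge 0.6 [379. 176.] 360 [[ 0.542 -0.342  0.05 ]]
cartridge 0.58 [344. 168.] 360 [[ 0.567 -0.233  0.05 ]]
socket 0.83 [195. 184.] 1426 [[0.517 0.232 0.05 ]]
beaker 0.68 [199. 129.] 319 [[0.691 0.222 0.05 ]]
beaker 0.55 [137. 238.] 241 [[0.35  0.411 0.05 ]]
petri_dish 0.49 [138. 240.] 284 [[0.345 0.41  0.05 ]]
reagent_bottle 0.66 [388. 124.] 521 [[ 0.704 -0.37   0.05 ]]
{'time': 0.6, 'joint_pos': array([-7.15397352e+01,  1.79440442e+01,  2.64127741e+00,  7.46895614e+01,
       -6.47569575e-04,  8.20019106e+01]), 'qd': array([-0.02508285, -0.03746691,  0.05818047,  0.02075931,  0.02763239,
       -0.05064446]), 'joint_torque': array([-1.45124468e-03, -4.80152178e+01,  2.98663187e+01,  3.61761440e-04,
       -1.41593564e-04, -4.81977978e-07]), 'tool_pos': array([ 0.25619725, -0.51482463,  0.23133265]), 'tcp_rot': array([[ 3.16783008e-05,  4.45547203e-01, -8.95258448e-01],
       [-1.30588570e-04, -8.95258439e-01, -4.45547204e-01],
       [-9.99999991e-01,  1.31024699e-04,  2.98231062e-05]]), 'force': array([-0.3198268 , -0.06071025, -0.58846141]), 'moment': array([-0.02175615,  0.00279008,  0.03148696]), 'opening': 1.003886047626949}
```

Run:
```python
import cv2
a=cv2.imread('pics/top0.png');
cv2.imwrite('pics/top0c.png',cv2.resize(a[90:290,310:430],None,fx=4,fy=3.0*4/3,interpolation=cv2.INTER_CUBIC)[:, :][:800])
cv2.imwrite('pics/top0c.png',cv2.resize(a[140:270,310:430],None,fx=4.6,fy=4.6,interpolation=cv2.INTER_CUBIC))
cv2.imwrite('pics/top0s.png',cv2.resize(a[100:270,110:270],None,fx=3.5,fy=3.5,interpolation=cv2.INTER_CUBIC))
```

```text
(no output)
```

View pics/top0.png

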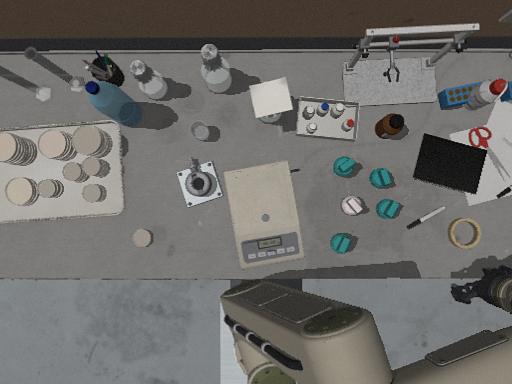

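View pics/scene0.png

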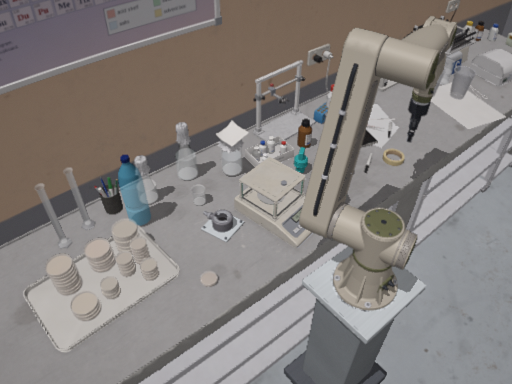

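```bash
true
```

```text
(no output)
```

View pics/top0c.png

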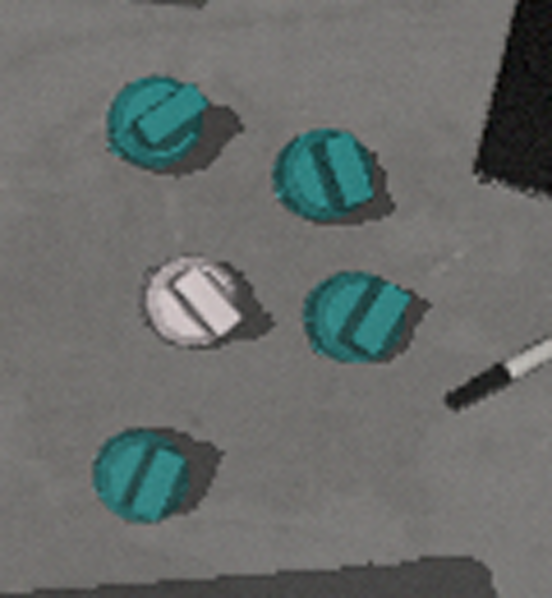

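View pics/top0s.png

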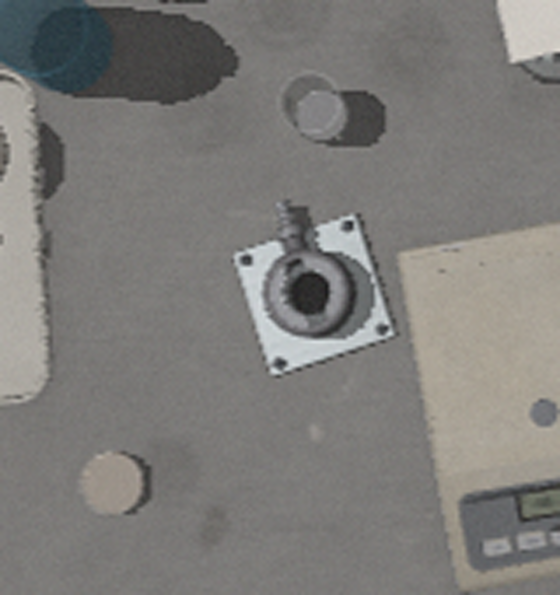

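Run:
```python
from h import *
f=r.grab_frame('top'); s=r.grab_frame('scene'); 
import pickle; pickle.dump((f,s),open('fs.pkl','wb'))
cr=lambda P,s,o:np.array(P,float)/s+np.array(o)
b=cr([[208,302],[190,274],[229,327],[203,265],[178,287],[242,315],[213,338]],4.6,[310,140])-0.0
print('bar',onz(f,b,0.114).round(4)); B=onz(f,b,0.114); d=B[2]-B[1]; print(np.degrees(np.arctan2(d[1],d[0])))
print('body ctr', onz(f,cr([[192,303]],4.6,[310,140]),0.077).round(4))
c=cr([[309,292]],3.5,[110,100]); print('mouth',onz(f,c,0.054))
P=onz(f,cr([[237,257],[354,214],[395,332],[277,375]],3.5,[110,100]),0.01); print(P.round(4),P.mean(0))
e1=P[0]-P[3]; e2=P[1]-P[2]; print(np.degrees(np.arctan2(e1[1],e1[0])),np.degrees(np.arctan2(e2[1],e2[0])))
# balance corners in top at few heights
for z in (0,.05,.1,.2,.3):
    print(z,onz(f,[[224,170],[290,161],[302,258],[237,268]],z)[:,:2].round(3).tolist())
# scene pixel columns for balance posts
img=s['img'][140:250,180:340]; cv2.imwrite('pics/bal.png',cv2.cvtColor(cv2.resize(img,None,fx=4.5,fy=4.5,interpolation=cv2.INTER_CUBIC),cv2.COLOR_RGB2BGR))
```

```text
bar [[ 0.4494 -0.2508  0.114 ]
 [ 0.4674 -0.2395  0.114 ]
 [ 0.4334 -0.2641  0.114 ]
 [ 0.4731 -0.2479  0.114 ]
 [ 0.459  -0.2317  0.114 ]
 [ 0.441  -0.2725  0.114 ]
 [ 0.4264 -0.2538  0.114 ]]
-144.106863910007
body ctr [[ 0.4487 -0.2489  0.077 ]]
mouth [[0.51901481 0.22142495 0.054     ]]
[[0.5537 0.2944 0.01  ]
 [0.5931 0.1868 0.01  ]
 [0.4844 0.1488 0.01  ]
 [0.4452 0.257  0.01  ]] [0.51909145 0.22177461 0.01      ]
19.057371974092327 19.26648107064588
0 [[0.565, 0.146], [0.594, -0.068], [0.282, -0.105], [0.25, 0.104]]
0.05 [[0.561, 0.142], [0.589, -0.064], [0.288, -0.1], [0.258, 0.101]]
0.1 [[0.557, 0.138], [0.583, -0.06], [0.294, -0.094], [0.265, 0.098]]
0.2 [[0.548, 0.129], [0.573, -0.053], [0.307, -0.084], [0.28, 0.093]]
0.3 [[0.54, 0.12], [0.562, -0.045], [0.32, -0.074], [0.296, 0.088]]
```

View pics/bal.png

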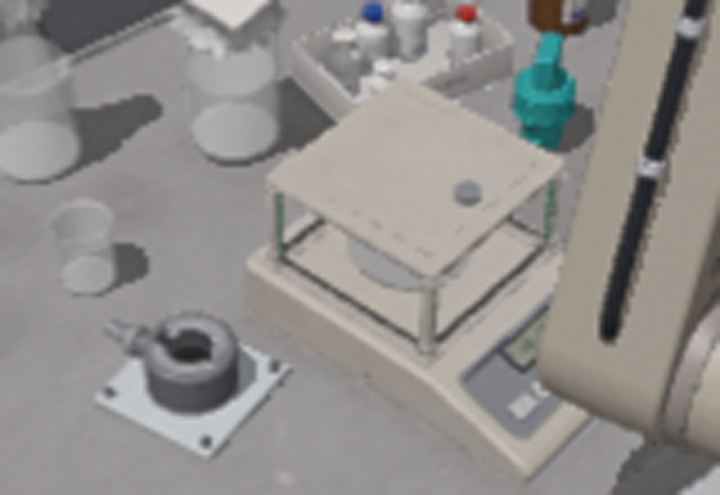

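Run:
```python
from h import *
import pickle
f,s=pickle.load(open('fs.pkl','rb'))
for z in (.1,.15,.2,.25): print(z,onz(s,[[239.8,180],[275.5,202],[305,175.5],[269,158]],z)[:,:2].round(3).tolist(), onz(f,[[224,170],[290,161],[302,258],[237,268]],z)[:,:2].round(3).tolist())
img=f['img'][150:280,210:310]; cv2.imwrite('pics/bal2.png',cv2.cvtColor(cv2.resize(img,None,fx=4.5,fy=4.5,interpolation=cv2.INTER_CUBIC),cv2.COLOR_RGB2BGR))
print(r.read_state()['time'])
```

```text
0.1 [[0.595, 0.08], [0.415, 0.051], [0.454, -0.139], [0.627, -0.098]] [[0.557, 0.138], [0.583, -0.06], [0.294, -0.094], [0.265, 0.098]]
0.15 [[0.551, 0.113], [0.378, 0.085], [0.415, -0.096], [0.581, -0.057]] [[0.553, 0.133], [0.578, -0.057], [0.301, -0.089], [0.273, 0.096]]
0.2 [[0.506, 0.146], [0.342, 0.12], [0.377, -0.053], [0.535, -0.016]] [[0.548, 0.129], [0.573, -0.053], [0.307, -0.084], [0.28, 0.093]]
0.25 [[0.462, 0.179], [0.305, 0.154], [0.339, -0.011], [0.489, 0.024]] [[0.544, 0.125], [0.568, -0.049], [0.314, -0.079], [0.288, 0.09]]
0.7
```

View pics/bal2.png

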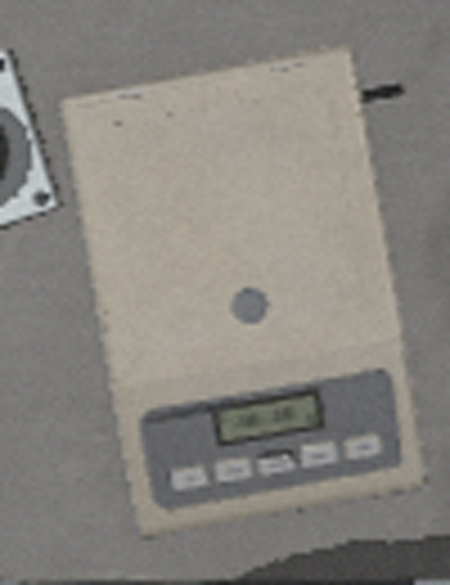

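```bash
cat >> h.py <<'E'
def plan(target,yaw=None,n=None,vmax=45,pose=None):
    """world target xyz, tool-y yaw deg (nearest spin given as explicit turn if tuple) -> rows (printed)"""
    s=r.read_state(); p=np.array(s['tool_pos']); R=np.array(s['tcp_rot'])
    spin=0
    if yaw is not None:
        cur=np.degrees(np.arctan2(R[1,1],R[0,1])); dy=(yaw-cur+180)%360-180
        if isinstance(yaw,complex): pass
        spin=-np.radians(dy)
    return p,R,spin
def rows(target,spin,n,show=True):
    s=r.read_state(); p=np.array(s['tool_pos']); R=np.array(s['tcp_rot'])
    step=(np.array(target)-p)/n; out=[]
    for i in range(n):
        d=R.T@step; out.append([round(float(v)*1000,1) for v in d]+[round(spin/n,4)])
        R=R@cv2.Rodrigues(np.array([spin/n,0,0.]))[0]
    for i in range(0,n,10): print(out[i:i+10])
    return out
E
python3 -c "
from h import *
rows([0.41,-0.27,0.28],-3.30,23)"
```

```text
[[-2.1, -6.6, -10.7, -0.1435], [-2.1, -4.9, -11.6, -0.1435], [-2.1, -3.2, -12.1, -0.1435], [-2.1, -1.5, -12.5, -0.1435], [-2.1, 0.3, -12.6, -0.1435], [-2.1, 2.1, -12.4, -0.1435], [-2.1, 3.9, -12.0, -0.1435], [-2.1, 5.5, -11.3, -0.1435], [-2.1, 7.1, -10.4, -0.1435], [-2.1, 8.5, -9.3, -0.1435]]
[[-2.1, 9.7, -7.9, -0.1435], [-2.1, 10.8, -6.5, -0.1435], [-2.1, 11.6, -4.9, -0.1435], [-2.1, 12.2, -3.2, -0.1435], [-2.1, 12.5, -1.4, -0.1435], [-2.1, 12.6, 0.4, -0.1435], [-2.1, 12.4, 2.2, -0.1435], [-2.1, 11.9, 4.0, -0.1435], [-2.1, 11.2, 5.6, -0.1435], [-2.1, 10.3, 7.2, -0.1435]]
[[-2.1, 9.2, 8.6, -0.1435], [-2.1, 7.9, 9.8, -0.1435], [-2.1, 6.4, 10.8, -0.1435]]
```

```bash
python3 -m creep '[[-2,-7,-11,-0.145],[-2,-5,-12,-0.145],[-2,-3,-12,-0.145],[-2,-1,-12,-0.145],[-2,0,-13,-0.145],[-2,2,-12,-0.145],[-2,4,-12,-0.145],[-2,6,-11,-0.145],[-2,7,-10,-0.145],[-2,8,-9,-0.145]]' 1 && python3 -m creep '[[-2,10,-8,-0.145],[-2,11,-6,-0.145],[-2,12,-5,-0.145],[-2,12,-3,-0.145],[-2,13,-1,-0.145],[-2,13,0,-0.145],[-2,12,2,-0.145],[-2,12,4,-0.145],[-2,11,6,-0.145],[-2,10,7,-0.145]]' && python3 -c "
from h import *
rows([0.41,-0.27,0.28],-0.4,9)
f=r.grab_frame('wrist'); save(f,'w1.png'); print(ray(f,[[256,192]]))
s=r.read_state(); R=s['tcp_rot']; print(s['tool_pos'],np.degrees(np.arctan2(R[1,1],R[0,1])),s['joint_pos'])
"
```

```text
time: 1.7
tool_pos: [0.3228, -0.4084, 0.2515]
tcp_rot: [[0.0, 0.94, 0.34], [-0.0, 0.34, -0.94], [-1.0, 0.0, 0.0]]
force: [-0.5, 0.1, 0.0]
opening: 1.002
time: 2.7
tool_pos: [0.3886, -0.3006, 0.2715]
tcp_rot: [[0.0, -0.224, 0.975], [-0.0, 0.975, 0.224], [-1.0, -0.0, 0.0]]
force: [-0.2, 1.2, -0.1]
opening: 1.0
[[-0.9, 2.8, 3.1, -0.0444], [-0.9, 2.6, 3.2, -0.0444], [-0.9, 2.5, 3.3, -0.0444], [-0.9, 2.4, 3.4, -0.0444], [-0.9, 2.2, 3.5, -0.0444], [-0.9, 2.0, 3.6, -0.0444], [-0.9, 1.9, 3.7, -0.0444], [-0.9, 1.7, 3.8, -0.0444], [-0.9, 1.5, 3.9, -0.0444]]
(array([ 0.3243319 , -0.31645103,  0.41350654]), array([[ 0.25380323,  0.06435679, -0.96513373]]))
[ 0.38926986 -0.29937914  0.27192927] 103.33146455591002 [-4.69756005e+01  8.02816097e+00 -4.42167730e+00  7.75245553e+01
  5.94653935e-02 -6.03070478e+01]
```

View pics/w1.png

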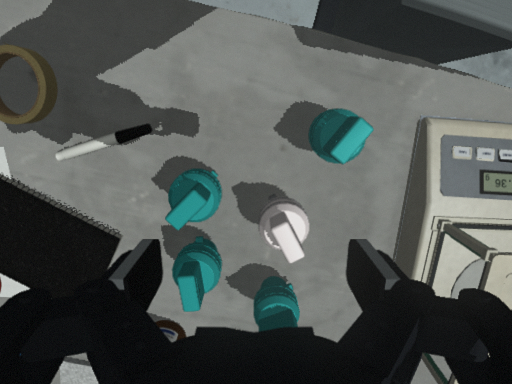

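Run:
```python
from h import *
a=cv2.imread('pics/w1.png');
cv2.imwrite('pics/w1c.png',cv2.resize(a[170:290,230:340],None,fx=5,fy=5,interpolation=cv2.INTER_CUBIC))
```

```text
(no output)
```

View pics/w1c.png

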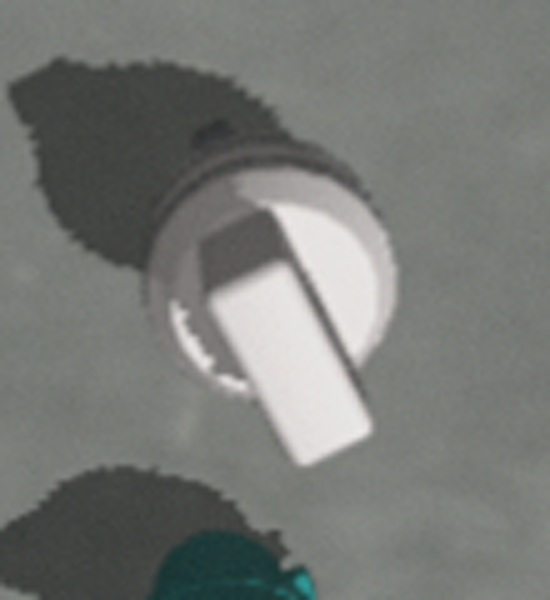

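Run:
```python
from h import *
f=r.grab_frame('wrist')
P=onz(f,np.array([[208,297],[290,262],[372,432],[305,467]])/5+[230,170],0.114); print(P.round(4),P.mean(0))
for a,b in((0,3),(1,2)):
    d=P[b]-P[a];print(np.degrees(np.arctan2(d[1],d[0])),np.linalg.norm(d))
```

```text
[[ 0.439  -0.27    0.114 ]
 [ 0.4277 -0.2556  0.114 ]
 [ 0.4608 -0.2286  0.114 ]
 [ 0.472  -0.2402  0.114 ]] [ 0.44990526 -0.24859638  0.114     ]
42.08409828437268 0.04445560831700324
39.20334347141049 0.04274140825712527
```

```bash
python3 -c "
from h import *
rows([0.45,-0.2495,0.2],-0.448,10)"
```

```text
[[7.2, 3.6, 7.1, -0.0448], [7.2, 3.3, 7.2, -0.0448], [7.2, 3.0, 7.4, -0.0448], [7.2, 2.6, 7.5, -0.0448], [7.2, 2.3, 7.6, -0.0448], [7.2, 1.9, 7.7, -0.0448], [7.2, 1.6, 7.8, -0.0448], [7.2, 1.2, 7.8, -0.0448], [7.2, 0.9, 7.9, -0.0448], [7.2, 0.5, 7.9, -0.0448]]
```

```bash
python3 -m creep '[[8,4,8,-0.05],[8,4,8,-0.05],[8,3,8,-0.05],[8,3,8,-0.05],[8,3,8,-0.05],[8,2,8,-0.05],[8,1,9,-0.05],[8,1,9,-0.05],[8,0,9,-0.048],[0,0,0,0]]' && python3 -c "
from h import *
f=r.grab_frame('wrist'); save(f,'w2.png')
s=r.read_state(); R=s['tcp_rot']; print(s['tool_pos'],np.degrees(np.arctan2(R[1,1],R[0,1])),s['joint_pos'])
rows([0.45,-0.2495,0.081],0,10)
"
```

```text
time: 3.8
tool_pos: [0.4487, -0.2504, 0.1981]
tcp_rot: [[-0.002, -0.618, 0.786], [0.001, 0.786, 0.618], [-1.0, 0.002, -0.001]]
force: [-1.1, -0.9, -0.5]
opening: 1.001
[ 0.44859553 -0.25077012  0.19878496] 128.11351994580434 [-3.81477024e+01  1.19604217e+01 -9.91218612e+00  6.81929149e+01
 -2.24349402e-02 -7.62612285e+01]
[[11.8, 0.0, 0.2, 0.0], [11.8, 0.0, 0.2, 0.0], [11.8, 0.0, 0.2, 0.0], [11.8, 0.0, 0.2, 0.0], [11.8, 0.0, 0.2, 0.0], [11.8, 0.0, 0.2, 0.0], [11.8, 0.0, 0.2, 0.0], [11.8, 0.0, 0.2, 0.0], [11.8, 0.0, 0.2, 0.0], [11.8, 0.0, 0.2, 0.0]]
```

View pics/w2.png

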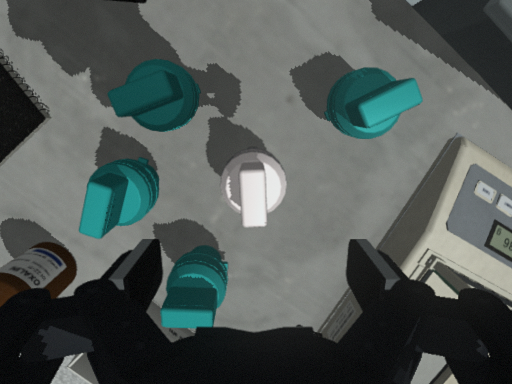

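```bash
python3 -m creep '[[15,0,0,0],[15,0,0,0],[15,0,0,0],[15,0,0,0],[15,0,0,0],[15,0,1,0],[12,0,1,0],[10,0,0,0],[6,0,0,0],[0,0,0,0]]' 1 && python3 -m creep '[[0,0,0,0],[0,0,0,0],[0,0,0,0],[0,0,0,0],[0,0,0,0],[0,0,0,0],[0,0,0,0],[0,0,0,0],[0,0,0,0],[0,0,0,0]]' 0 70
```

```text
time: 4.85
tool_pos: [0.45, -0.2494, 0.0807]
tcp_rot: [[-0.001, -0.619, 0.785], [0.001, 0.785, 0.619], [-1.0, 0.001, -0.0]]
force: [0.4, -0.6, 0.7]
opening: 0.997
time: 5.85
tool_pos: [0.4509, -0.2497, 0.0818]
tcp_rot: [[0.001, -0.62, 0.785], [-0.001, 0.785, 0.62], [-1.0, -0.001, 0.0]]
force: [-0.1, -0.4, 5.6]
opening: 0.226
```

```bash
python3 -m creep '[[-10,0,0,0],[-25,0,0,0],[-30,0,0,0],[-30,0,0,0],[-30,0,0,0],[-30,0,0,0],[-30,0,0,0],[-30,0,0,0],[-15,0,0,0],[0,0,0,0]]' && python3 -c "
from h import *
f=r.grab_frame('wrist'); save(f,'w3.png')
s=r.read_state(); R=s['tcp_rot']; print(s['tool_pos'],np.degrees(np.arctan2(R[1,1],R[0,1])),s['force'])
rows([0.50,0.10,s['tool_pos'][2]],0,10)
"
```

```text
time: 6.85
tool_pos: [0.451, -0.2498, 0.3134]
tcp_rot: [[0.002, -0.62, 0.785], [-0.002, 0.785, 0.62], [-1.0, -0.003, 0.001]]
force: [-1.0, 0.0, -3.2]
opening: 0.222
[ 0.45052354 -0.24949019  0.3116052 ] 128.28300833069946 [ 0.16570154  0.6122474  -3.74560164]
[[-0.0, 24.4, 25.5, 0.0], [-0.0, 24.4, 25.5, 0.0], [-0.0, 24.4, 25.5, 0.0], [-0.0, 24.4, 25.5, 0.0], [-0.0, 24.4, 25.5, 0.0], [-0.0, 24.4, 25.5, 0.0], [-0.0, 24.4, 25.5, 0.0], [-0.0, 24.4, 25.5, 0.0], [-0.0, 24.4, 25.5, 0.0], [-0.0, 24.4, 25.5, 0.0]]
```

View pics/w3.png

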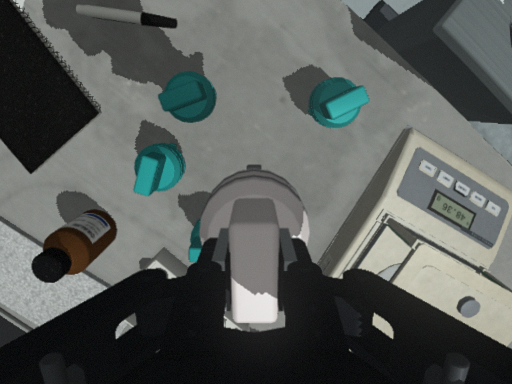

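Run:
```python
from h import *
a=cv2.imread('pics/w3.png');
cv2.imwrite('pics/w3c.png',cv2.resize(a[155:335,190:320],None,fx=4,fy=4,interpolation=cv2.INTER_CUBIC)[:,:]*1)
```

```text
(no output)
```

View pics/w3c.png

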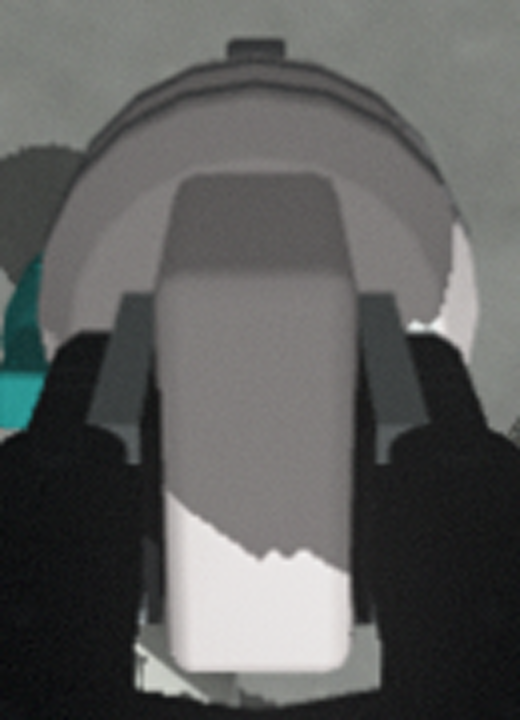

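Run:
```python
from h import *
f=r.grab_frame('wrist'); s=r.read_state(); p=s['tool_pos']; R=np.array(s['tcp_rot'])
for h in (0.028,0.031,0.033,0.036,0.04):
    P=onz(f,np.array([[257,272],[262,672],[158,300],[356,300]])/4+[190,155],p[2]+h)
    q=(P-p)@R; print(h,(q*1000).round(1).tolist(), np.linalg.norm(P[1]-P[0]),np.linalg.norm(P[3]-P[2]), ((q[0]+q[1])/2*1000).round(1))
```

```text
0.028 [[-28.0, -1.3, -22.7], [-28.0, -0.7, 24.1], [-28.0, -11.1, -19.7], [-28.0, 8.5, -19.7]] 0.04673730205749301 0.019595078723003614 [-28.   -1.    0.7]
0.031 [[-31.0, -1.3, -23.8], [-31.0, -0.7, 21.7], [-31.0, -10.8, -20.9], [-31.0, 8.3, -21.0]] 0.045519761224121505 0.019084612619311204 [-31.   -1.   -1.1]
0.033 [[-33.0, -1.3, -24.6], [-33.0, -0.7, 20.1], [-33.0, -10.6, -21.7], [-33.0, 8.1, -21.8]] 0.044708067335207165 0.018744301883516133 [-33.   -1.   -2.2]
0.036 [[-36.0, -1.3, -25.7], [-36.0, -0.7, 17.8], [-36.0, -10.4, -23.0], [-36.0, 7.8, -23.0]] 0.04349052650183559 0.018233835779823685 [-36.  -1.  -4.]
0.04 [[-40.0, -1.3, -27.2], [-40.0, -0.7, 14.6], [-40.0, -10.0, -24.6], [-40.0, 7.5, -24.6]] 0.04186713872400689 0.01755321430823374 [-40.   -1.   -6.3]
```

```bash
python3 -c "
from h import *
a=cv2.imread('pics/top0.png')
b=cv2.imread('pics/scene0.png')
A=cv2.resize(a[158:208,172:222],(400,400),interpolation=cv2.INTER_CUBIC);B=cv2.resize(b[200:250,198:248],(400,400),interpolation=cv2.INTER_CUBIC)
o=np.hstack([A,B]);o=np.clip(o*1.3,0,255).astype('uint8')
cv2.imwrite('pics/sock.png',o)"
python3 -m creep '[[0,14,14,-0.03],[0,27,28,-0.03],[0,34,33,-0.03],[0,35,35,-0.03],[0,35,34,-0.03],[0,35,34,-0.03],[0,35,33,-0.03],[0,34,30,-0.03],[0,20,20,-0.03],[0,0,0,0]]' && python3 -c "
from h import *
f=r.grab_frame('wrist'); save(f,'w4.png')
s=r.read_state(); R=s['tcp_rot']; print(s['tool_pos'],np.degrees(np.arctan2(R[1,1],R[0,1])),s['force'])
rows([0.519,0.2216,s['tool_pos'][2]],0,10)
"
```

```text
time: 7.95
tool_pos: [0.4402, 0.127, 0.3094]
tcp_rot: [[-0.004, -0.81, 0.586], [0.001, 0.586, 0.81], [-1.0, 0.003, -0.002]]
force: [-0.3, -1.3, -4.3]
opening: 0.228
[0.4407806  0.12542623 0.30953624] 143.97382145804403 [-0.64120836 -0.29329728 -2.84937605]
[[-0.0, -0.7, 12.4, 0.0], [-0.0, -0.7, 12.4, 0.0], [-0.0, -0.7, 12.4, 0.0], [-0.0, -0.7, 12.4, 0.0], [-0.0, -0.7, 12.4, 0.0], [-0.0, -0.7, 12.4, 0.0], [-0.0, -0.7, 12.4, 0.0], [-0.0, -0.7, 12.4, 0.0], [-0.0, -0.7, 12.4, 0.0], [-0.0, -0.7, 12.4, 0.0]]
```

View pics/sock.png

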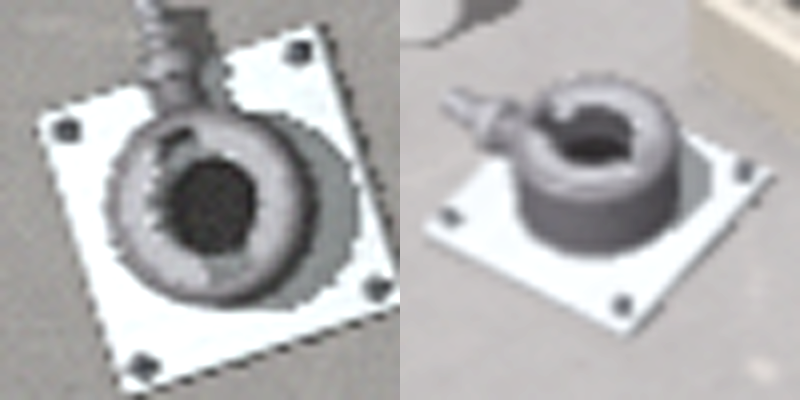

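View pics/w4.png

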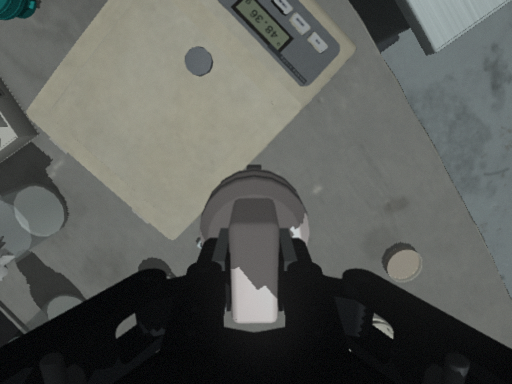

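```bash
python3 -c "
from h import *
rows([0.519,0.2216,0.2],0.314,10)"
```

```text
[[10.9, -0.7, 12.4, 0.0314], [10.9, -0.3, 12.4, 0.0314], [10.9, 0.1, 12.4, 0.0314], [10.9, 0.5, 12.4, 0.0314], [10.9, 0.9, 12.4, 0.0314], [10.9, 1.3, 12.4, 0.0314], [10.9, 1.6, 12.3, 0.0314], [10.9, 2.0, 12.3, 0.0314], [10.9, 2.4, 12.2, 0.0314], [10.9, 2.8, 12.1, 0.0314]]
```

```bash
python3 -m creep '[[0,-1,14,0.03],[0,0,14,0.03],[0,0,14,0.03],[4,1,14,0.03],[10,1,14,0.03],[15,1,14,0.03],[20,2,14,0.03],[20,2,13,0.03],[20,3,13,0.03],[20,0,0,0.04]]' && python3 -c "
from h import *
f=r.grab_frame('wrist'); save(f,'w5.png')
f=r.grab_frame('scene'); save(f,'s5.png')
f=r.grab_frame('top'); save(f,'t5.png')
s=r.read_state(); R=s['tcp_rot']; print(s['tool_pos'],np.degrees(np.arctan2(R[1,1],R[0,1])),s['force'])
rows([0.519,0.2216,s['tool_pos'][2]],0,10)
a=cv2.imread('pics/s5.png');b=cv2.imread('pics/t5.png')
cv2.imwrite('pics/st5.png',np.hstack([cv2.resize(a[150:260,170:280],(400,400)),cv2.resize(b[130:240,150:260],(400,400))]))
"
```

```text
time: 9.0
tool_pos: [0.5212, 0.2204, 0.1997]
tcp_rot: [[-0.002, -0.585, 0.811], [-0.001, 0.811, 0.585], [-1.0, 0.0, -0.002]]
force: [0.6, -0.3, -4.0]
opening: 0.223
[0.51908063 0.21948804 0.19975354] 125.94842306165187 [ 0.25155174 -1.08556129 -3.04730983]
[[-0.0, 0.2, 0.1, 0.0], [-0.0, 0.2, 0.1, 0.0], [-0.0, 0.2, 0.1, 0.0], [-0.0, 0.2, 0.1, 0.0], [-0.0, 0.2, 0.1, 0.0], [-0.0, 0.2, 0.1, 0.0], [-0.0, 0.2, 0.1, 0.0], [-0.0, 0.2, 0.1, 0.0], [-0.0, 0.2, 0.1, 0.0], [-0.0, 0.2, 0.1, 0.0]]
```

View pics/w5.png

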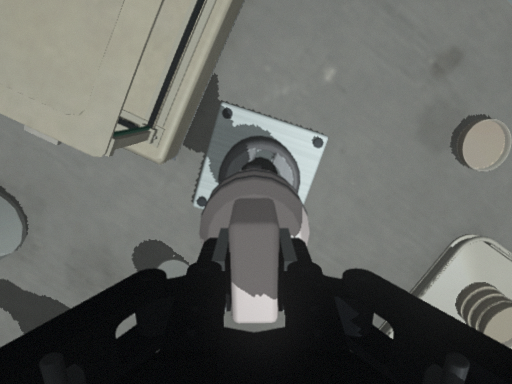

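View pics/st5.png

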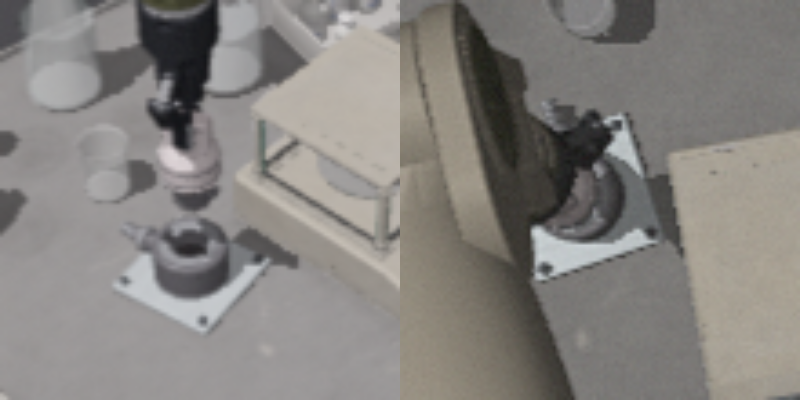

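Run:
```python
from h import *
a=cv2.imread('pics/w5.png')
cv2.imwrite('pics/w5c.png',cv2.resize(a[90:240,180:340],None,fx=4.5,fy=4.5,interpolation=cv2.INTER_CUBIC))
```

```text
(no output)
```

View pics/w5c.png

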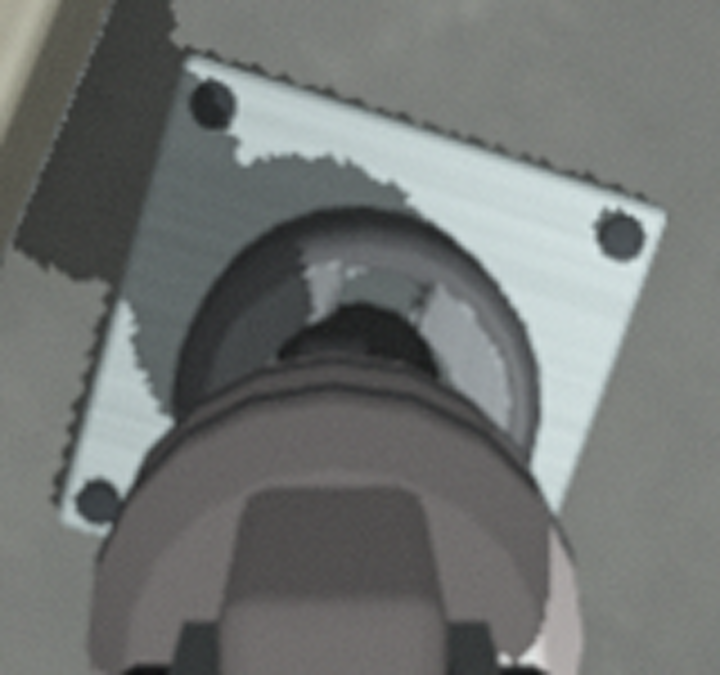

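Run:
```python
from h import *
f=r.grab_frame('wrist')
cv=lambda P:np.array(P,float)/4.5+[180,90]
H=onz(f,cv([[213,104],[620,235],[97,502]]),0.01); c=(H[1]+H[2])/2; print('centre',c.round(4)); e=H[0]-H[2]; 
print('sides',np.linalg.norm(H[0]-H[1]),np.linalg.norm(H[0]-H[2]))
d=H[2]-H[0];print(np.degrees(np.arctan2(d[1],d[0])))
# cup top rim: outer circle edges left(176,390), right(540,400), far (355,207)
E=onz(f,cv([[176,395],[540,400],[352,207]]),0.054);print('rim',E.round(4));
A=2*(E[1:]-E[0])[:,:2];b=(E[1:]**2)[:,:2].sum(1)-(E[0,:2]**2).sum();cc=np.linalg.solve(A,b);print('cup',cc,np.linalg.norm(E[0,:2]-cc))
for z in(.045,.051,.054):
  for q in ([345,300],[388,290],[425,295]):
    P=onz(f,cv([q]),z)[0]; 
    for C in (c[:2],cc):
      v=C-P[:2]; print(z,q,np.degrees(np.arctan2(v[1],v[0])).round(1),np.linalg.norm(v).round(4))
print(r.read_state()['time'],r.read_state()['tool_pos'])
```

```text
centre [0.517  0.2229 0.01  ]
sides 0.09991535420156007 0.1003480998941249
18.227319567722873
rim [[0.5361 0.1903 0.054 ]
 [0.4921 0.2527 0.054 ]
 [0.4829 0.1971 0.054 ]]
cup [0.51301148 0.22073529] 0.03825924053612799
0.045 [345, 300] 41.6 0.0225
0.045 [345, 300] 44.7 0.0181
0.045 [388, 290] 20.3 0.0255
0.045 [388, 290] 18.4 0.021
0.045 [425, 295] 3.8 0.0278
0.045 [425, 295] -0.9 0.0237
0.051 [345, 300] 41.5 0.0234
0.051 [345, 300] 44.5 0.019
0.051 [388, 290] 21.3 0.0263
0.051 [388, 290] 19.6 0.0218
0.051 [425, 295] 5.4 0.0283
0.051 [425, 295] 1.1 0.0242
0.054 [345, 300] 41.5 0.0238
0.054 [345, 300] 44.4 0.0194
0.054 [388, 290] 21.7 0.0266
0.054 [388, 290] 20.2 0.0221
0.054 [425, 295] 6.2 0.0286
0.054 [425, 295] 2.1 0.0244
9.2 [0.51998554 0.21982432 0.2013673 ]
```

```bash
python3 -m creep '[[8,1,0,0.03],[8,1,0,0.03],[8,0.5,0,0.03],[8,0,0,0.03],[8,0,0,0],[8,0,0,0],[6,0,0,0],[4,0,0,0],[3,0,0,0],[0,0,0,0]]' && python3 -c "
from h import *
s=r.read_state(); R=s['tcp_rot']; print(s['tool_pos'],np.degrees(np.arctan2(R[1,1],R[0,1])),s['force'],s['moment'])
f=r.grab_frame('wrist'); save(f,'w6.png')
s=r.read_state();print(s['tool_pos'])
a=cv2.imread('pics/w6.png')
cv2.imwrite('pics/w6c.png',cv2.resize(a[90:240,180:340],None,fx=4.5,fy=4.5,interpolation=cv2.INTER_CUBIC))
"
```

```text
time: 10.2
tool_pos: [0.5189, 0.2231, 0.1408]
tcp_rot: [[-0.001, -0.487, 0.874], [-0.0, 0.874, 0.487], [-1.0, 0.0, -0.001]]
force: [-0.5, -0.0, -3.8]
opening: 0.223
[0.51889826 0.22309072 0.14082822] 119.128887118591 [-5.30481404e-01 -1.69734280e-03 -3.81000981e+00] [-0.01091701  0.04679584 -0.01354513]
[0.51907917 0.22314902 0.14117863]
```

View pics/w6c.png

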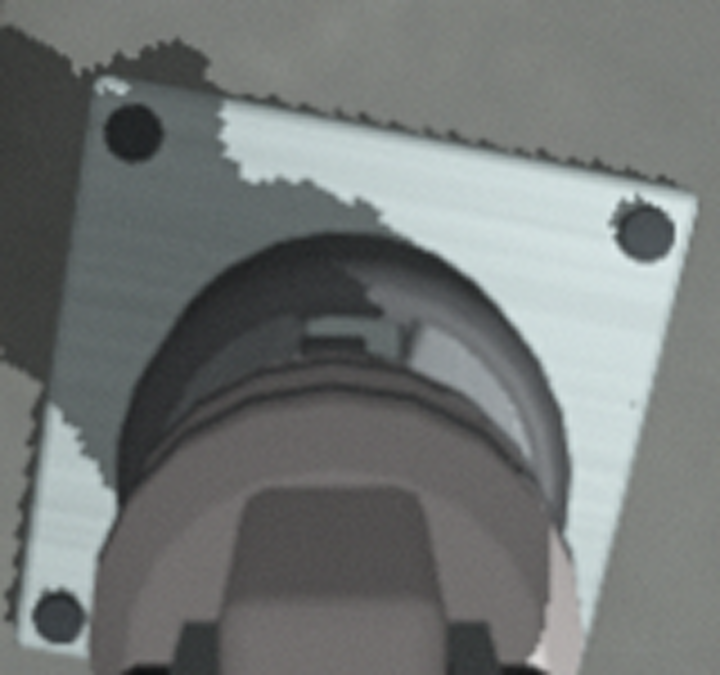

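```bash
python3 -m creep '[[0,0,0,0.06],[0,0,0,0.06],[2,0,0,0],[2,0,0,0],[2,0,0,0],[2,0,0,0],[2,0,0,0],[2,0,0,0],[2,0,0,0],[0,0,0,0]]' && python3 -c "
from h import *
s=r.read_state(); R=s['tcp_rot']; print(s['tool_pos'],np.degrees(np.arctan2(R[1,1],R[0,1])),s['force'],s['moment'])
f=r.grab_frame('wrist'); save(f,'w7.png')
a=cv2.imread('pics/w7.png')
cv2.imwrite('pics/w7c.png',cv2.resize(a[90:240,180:340],None,fx=4.5,fy=4.5,interpolation=cv2.INTER_CUBIC))
"
```

```text
time: 11.25
tool_pos: [0.5196, 0.2237, 0.1272]
tcp_rot: [[0.001, -0.379, 0.925], [0.001, 0.925, 0.379], [-1.0, 0.001, 0.001]]
force: [2.3, 4.2, -3.8]
opening: 0.223
[0.5196099  0.22368495 0.12719829] 112.26457319114425 [ 2.33049875  4.18617339 -3.83072823] [ 1.0417531  -0.62850247 -0.03368123]
```

View pics/w7c.png

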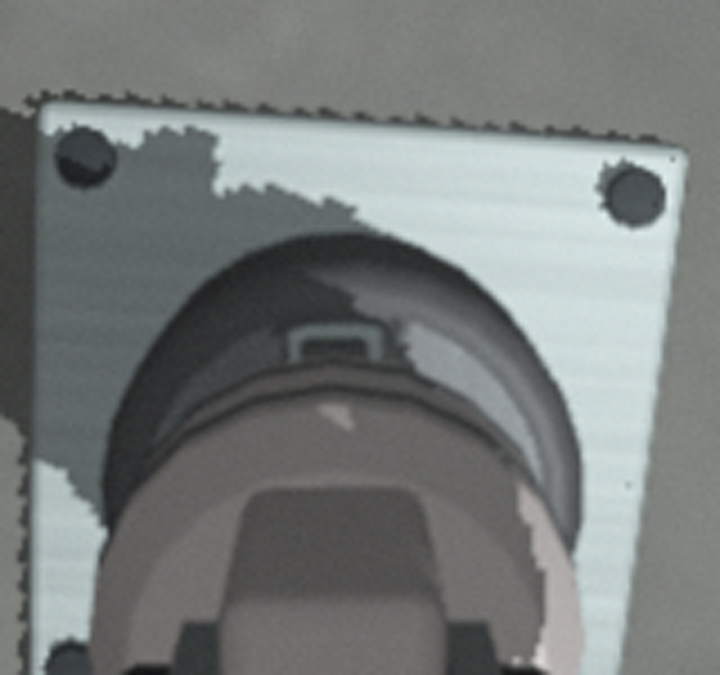

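```bash
python3 -m creep '[[0,0.4,0.4,0],[0,0.4,0.4,0],[1,0,0,0],[1,0,0,0],[1,0,0,0],[1,0,0,0],[1,0,0,0],[1,0,0,0],[0,0,0,0],[0,0,0,0]]' && python3 -c "
from h import *
s=r.read_state(); R=s['tcp_rot']; print(s['tool_pos'],np.degrees(np.arctan2(R[1,1],R[0,1])),s['force'],s['moment'])
"
```

```text
time: 12.3
tool_pos: [0.5195, 0.2241, 0.1212]
tcp_rot: [[-0.0, -0.378, 0.926], [-0.0, 0.926, 0.378], [-1.0, -0.0, -0.0]]
force: [1.5, 3.2, -1.7]
opening: 0.22
[0.5195377  0.22414102 0.12124539] 112.23917458022677 [ 1.50060183  3.21099926 -1.72509929] [ 0.73791478 -0.31656039 -0.00877394]
```

```bash
python3 -m creep '[[0,0.5,0.5,0],[0,0.5,0.5,0],[1,0,0,0],[1,0,0,0],[1,0,0,0],[1,0,0,0],[1,0,0,0],[0,0,0,0],[0,0,0,0],[0,0,0,0]]' && python3 -c "
from h import *
s=r.read_state(); R=s['tcp_rot']; print(s['tool_pos'],np.degrees(np.arctan2(R[1,1],R[0,1])),s['force'],s['moment'])
"
```

```text
time: 13.3
tool_pos: [0.5216, 0.2257, 0.1165]
tcp_rot: [[0.003, -0.378, 0.926], [0.001, 0.926, 0.378], [-1.0, -0.001, 0.003]]
force: [5.6, 1.5, -1.1]
opening: 0.224
[0.52159059 0.22573914 0.11652458] 112.23138113066493 [ 5.56094547  1.52565618 -1.14962616] [ 0.37685577 -1.36495343  0.02969807]
```

```bash
python3 -m creep '[[0,0,0.5,0],[0,0,0.5,0],[0,0,0,0],[0,0,0,0],[1,0,0,0],[1,0,0,0],[1,0,0,0],[0,0,0,0],[0,0,0,0],[0,0,0,0]]' && python3 -c "
from h import *
s=r.read_state(); R=s['tcp_rot']; print(s['tool_pos'],np.degrees(np.arctan2(R[1,1],R[0,1])),s['force'],s['moment'])
"
```

```text
time: 14.3
tool_pos: [0.5215, 0.226, 0.1136]
tcp_rot: [[0.001, -0.379, 0.926], [0.0, 0.926, 0.379], [-1.0, -0.0, 0.001]]
force: [5.6, 0.9, 2.7]
opening: 0.224
[0.52148091 0.22601685 0.11362054] 112.243389094287 [5.58640461 0.92268896 2.73570937] [ 0.39898328 -1.35504109 -0.03240541]
```

```bash
python3 -m creep '[[1,0,0.5,0],[1,0,0.5,0],[1,0,0.5,0],[1,0,0,0],[1,0,0,0],[1,0,0,0],[0,0,0,0],[0,0,0,0],[0,0,0,0],[0,0,0,0]]' && python3 -c "
from h import *
s=r.read_state(); R=s['tcp_rot']; print(s['tool_pos'],np.degrees(np.arctan2(R[1,1],R[0,1])),s['force'],s['moment'])
"
```

```text
time: 15.3
tool_pos: [0.5219, 0.2262, 0.1073]
tcp_rot: [[-0.001, -0.379, 0.926], [-0.001, 0.926, 0.379], [-1.0, -0.0, -0.001]]
force: [1.3, -0.4, 6.3]
opening: 0.224
[0.52190285 0.22620222 0.10731696] 112.24105572571422 [ 1.33400975 -0.36069428  6.25908214] [ 0.06406487 -0.42910816  0.06471256]
```

```bash
python3 -m creep '[[1,0,0,0],[1,0,0,0],[0.7,0,0,0],[0,0,0,0],[0,0,0,0],[0,0,0,0],[0,0,0,0],[0,0,0,0],[0,0,0,0],[0,0,0,0]]' && python3 -c "
from h import *
s=r.read_state(); R=s['tcp_rot']; print(s['tool_pos'],np.degrees(np.arctan2(R[1,1],R[0,1])),s['force'],s['moment'])
"
```

```text
time: 16.3
tool_pos: [0.5219, 0.2262, 0.1048]
tcp_rot: [[-0.001, -0.379, 0.926], [-0.001, 0.926, 0.379], [-1.0, -0.0, -0.001]]
force: [1.5, -0.2, 8.2]
opening: 0.228
[0.52191413 0.22620464 0.10484837] 112.24582158866507 [ 1.48009086 -0.22516183  8.16131028] [ 0.03946256 -0.37290596  0.0350213 ]
```

```bash
python3 -m creep '[[0,0,0,0.04],[0,0,0,0.05],[0,0,0,0.05],[0,0,0,0.05],[0,0,0,0.05],[0,0,0,0.05],[0,0,0,0.05],[0,0,0,0.05],[0,0,0,0],[0,0,0,0]]' && python3 -c "
from h import *
s=r.read_state(); R=s['tcp_rot']; print(s['tool_pos'],np.degrees(np.arctan2(R[1,1],R[0,1])),s['force'],s['moment'])
"
```

```text
time: 17.3
tool_pos: [0.522, 0.2264, 0.1049]
tcp_rot: [[-0.001, 0.002, 1.0], [-0.0, 1.0, -0.002], [-1.0, -0.0, -0.001]]
force: [1.6, -0.5, 7.2]
opening: 0.224
[0.5219768  0.22640147 0.10488954] 89.89946868491356 [ 1.57456929 -0.49012639  7.20191346] [ 0.14823707 -0.41845101 -0.04967456]
```

Turning freely under the ring. Continue, watching the forces.

```bash
python3 -m creep '[[0,0,0,0.06],[0,0,0,0.06],[0,0,0,0.06],[0,0,0,0.06],[0,0,0,0.06],[0,0,0,0.06],[0,0,0,0.06],[0,0,0,0.06],[0,0,0,0],[0,0,0,0]]' && python3 -c "
from h import *
s=r.read_state(); R=s['tcp_rot']; print(s['tool_pos'],np.degrees(np.arctan2(R[1,1],R[0,1])),s['force'],s['moment'])
"
```

```text
time: 18.3
tool_pos: [0.5222, 0.2256, 0.1048]
tcp_rot: [[-0.0, 0.464, 0.886], [-0.002, 0.886, -0.464], [-1.0, -0.002, 0.001]]
force: [1.2, -2.2, 7.8]
opening: 0.221
[0.52216133 0.22562397 0.10482698] 62.36268252505304 [ 1.15595138 -2.15718805  7.801897  ] [-0.4348469  -0.49730474 -0.05191013]
```

```bash
python3 -m creep '[[0,-0.6,0.3,0],[0,0,0,0.07],[0,0,0,0.08],[0,0,0,0.08],[0,0,0,0.08],[0,0,0,0.08],[0,0,0,0.08],[0,0,0,0.07],[0,0,0,0.07],[0,0,0,0]]' && python3 -c "
from h import *
s=r.read_state(); R=s['tcp_rot']; print(s['tool_pos'],np.degrees(np.arctan2(R[1,1],R[0,1])),s['force'],s['moment'])
"
```

```text
time: 19.3
tool_pos: [0.5216, 0.2243, 0.1046]
tcp_rot: [[-0.001, 0.888, 0.459], [-0.003, 0.459, -0.888], [-1.0, -0.003, 0.002]]
force: [1.5, -2.5, 7.7]
opening: 0.222
[0.52158404 0.22433357 0.10458649] 27.32038075907534 [ 1.50893721 -2.51832253  7.73859817] [-0.9582741  -0.32305629 -0.15944237]
```

```bash
python3 -m creep '[[0,-0.3,0.6,0],[-1,0,0,0],[-1,0,0,0],[-1,0,0,0],[-1,0,0,0],[-1,0,0,0],[0,0,0,0],[0,0,0,0],[0,0,0,0],[0,0,0,0]]' && python3 -c "
from h import *
s=r.read_state(); R=s['tcp_rot']; print(s['tool_pos'],np.degrees(np.arctan2(R[1,1],R[0,1])),s['force'],s['moment'])
"
```

```text
time: 20.3
tool_pos: [0.5216, 0.2243, 0.1091]
tcp_rot: [[-0.002, 0.888, 0.461], [-0.002, 0.461, -0.888], [-1.0, -0.002, 0.001]]
force: [0.5, -5.4, 2.2]
opening: 0.22
[0.52162734 0.22432331 0.10909013] 27.432341530765683 [ 0.48076739 -5.41733813  2.20918797] [-1.50604397 -0.12125685  0.04491384]
```

```bash
python3 -m creep '[[-0.5,-0.4,0.8,0],[-0.5,0,0,0],[0,0,0,0],[0,0,0,0],[0,0,0,0],[0,0,0,0],[0,0,0,0],[0,0,0,0],[0,0,0,0],[0,0,0,0]]' && python3 -c "
from h import *
s=r.read_state(); R=s['tcp_rot']; print(s['tool_pos'],np.degrees(np.arctan2(R[1,1],R[0,1])),s['force'],s['moment'])
"
```

```text
time: 21.3
tool_pos: [0.5215, 0.2242, 0.1096]
tcp_rot: [[-0.002, 0.887, 0.461], [-0.0, 0.461, -0.887], [-1.0, -0.002, -0.001]]
force: [-0.3, 0.3, -18.5]
opening: 0.221
[0.52150078 0.22419923 0.10959214] 27.457711786061733 [ -0.3039183    0.29748066 -18.46511536] [-0.43463382 -0.31226133 -0.05589402]
```

```bash
python3 -m creep '[[0.4,0,0,0],[0.3,0,0,0],[0,0,0,0],[0,0,0,0],[0,0,0,0],[0,0,0,0],[0,0,0,0],[0,0,0,0],[0,0,0,0],[0,0,0,0]]' && python3 -m creep '[[0,0,0,0],[0,0,0,0],[0,0,0,0],[0,0,0,0],[0,0,0,0],[0,0,0,0],[0,0,0,0],[0,0,0,0],[0,0,0,0],[0,0,0,0]]' 1 && python3 -m creep '[[-5,0,0,0],[-10,0,0,0],[-15,0,0,0],[-20,0,0,0],[-20,0,0,0],[-20,0,0,0],[-20,0,0,0],[-20,0,0,0],[-10,0,0,0],[0,0,0,0]]' && python3 -c "
from h import *
s=r.read_state();print(s['tool_pos'],s['force'])
f=r.grab_frame('wrist'); save(f,'w8.png')
f=r.grab_frame('scene'); save(f,'s8.png')
a=cv2.imread('pics/s8.png'); cv2.imwrite('pics/s8c.png',cv2.resize(a[140:300,160:320],(600,600),interpolation=cv2.INTER_CUBIC))
"
```

```text
time: 22.3
tool_pos: [0.5218, 0.2241, 0.1095]
tcp_rot: [[-0.001, 0.887, 0.461], [-0.0, 0.461, -0.887], [-1.0, -0.001, -0.0]]
force: [-4.4, 0.3, -16.1]
opening: 0.226
time: 23.3
tool_pos: [0.5224, 0.2242, 0.1098]
tcp_rot: [[-0.0, 0.887, 0.461], [-0.0, 0.461, -0.887], [-1.0, -0.0, 0.0]]
force: [0.1, -0.3, -0.2]
opening: 1.001
time: 24.3
tool_pos: [0.5234, 0.2245, 0.252]
tcp_rot: [[0.004, 0.887, 0.461], [0.001, 0.461, -0.887], [-1.0, 0.004, 0.001]]
force: [0.1, 0.7, -0.5]
opening: 1.002
[0.52337522 0.22445832 0.25201022] [ 0.08056997  0.65648509 -0.4551071 ]
```

View pics/w8.png

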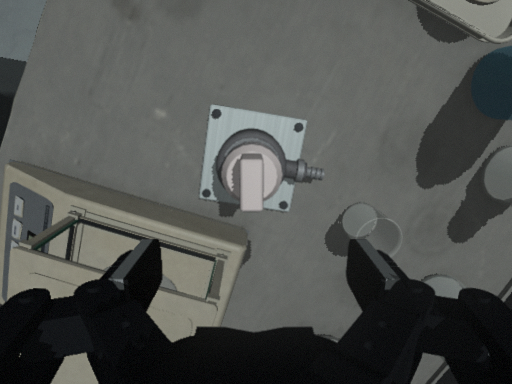

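View pics/s8c.png

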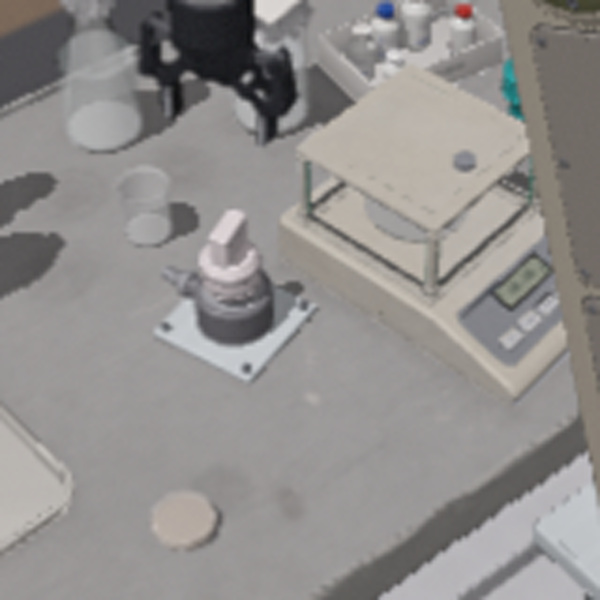

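```bash
python3 -c "
from h import *
a=cv2.imread('pics/w8.png'); cv2.imwrite('pics/w8c.png',cv2.resize(a[95:225,185:335],None,fx=5,fy=4.6,interpolation=cv2.INTER_CUBIC))"
```

```text
(no output)
```

View pics/w8c.png

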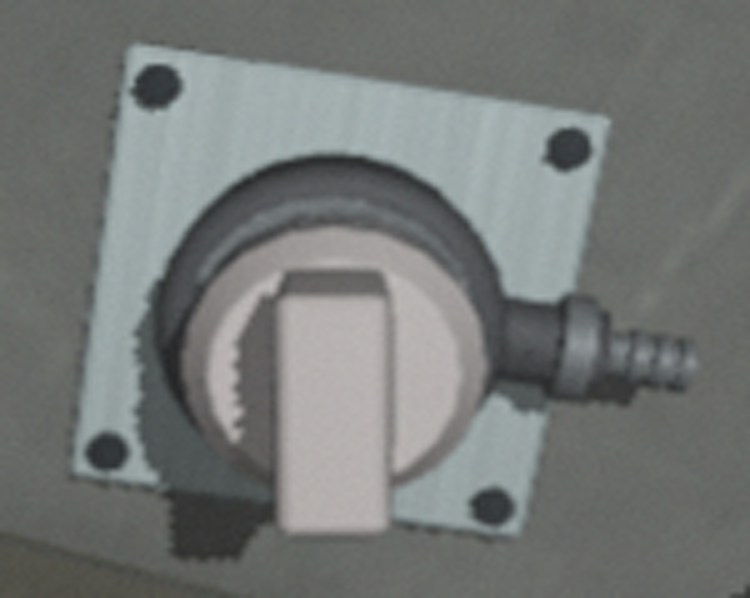

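Run:
```python
from h import *
f=r.grab_frame('wrist'); cv=lambda P:np.array(P,float)/[5,4.6]+[185,95]
H=onz(f,cv([[157,85],[568,150],[492,507],[106,452]]),0.01); print('socket',H.mean(0).round(4))
P=onz(f,cv([[280,293],[387,293],[389,533],[280,533]]),0.142); print('bar',P.mean(0).round(4),np.linalg.norm(P[0]-P[3]),np.linalg.norm(P[0]-P[1]))
for q,b in((0,3),(1,2)):
    d=P[q]-P[b];print(np.degrees(np.arctan2(d[1],d[0])))
t=r.grab_frame('top')
for th,p0 in (('beaker',(199,129)),('petri_dish',(138,240)),('reagent_bottle',(388,124))):
    for q in r.regions_of(t,th): print(th,round(q['p'],2),np.round(q['uv']),p0)
```

```text
socket [0.5183 0.223  0.01  ]
bar [0.5191 0.2258 0.142 ] 0.04431183420135842 0.017247662665757817
116.8951908701952
118.35209656022276
beaker 0.84 [196. 128.] (199, 129)
reagent_bottle 0.57 [389. 125.] (388, 124)
```

```bash
python3 -c "
from h import *
print(r.finish_job(), r.read_state()['time'])"
```

```text
the job is handed in; nothing more can be done
the job is handed in; nothing more can be done
```

I fitted the white cartridge into the socket, let it spring up into its notches, released it and handed the job in at about 25 s. No verdict was reported.

**How it went:**
- **Slot angle:** I first found the slots in the wrist picture, at about 22° in world axes. I then confirmed it by feel: the lugs went down past the ring without standing on it.
- **Push:** I pressed it down to about 23 mm. The force rose as the sprung seal should make it.
- **Twist:** I turned it about 85° clockwise. Forces between calls stayed below about 10 N.

**Last checks:**
- **Locked:** In the notches it did not rise under an 18 N upward pull, with its underside at about 27.6 mm by the arm's position. That pull was the largest force I read.
- **Position:** After release the bar stood 84–85° past the slot angle. Its centre measured about 3 mm from the socket's centre in one picture. That is inside the 4 mm limit, but the camera is only good to about 2 mm. I did not check tilt or height separately in the pictures.
- **Gripper:** It was open and clear, reading almost no force.
- **Bystanders:** The network found the beaker and the bottle within about 3 pixels of where they started. It missed the dish in that last picture, but the scene picture after release showed the dish and the beaker standing apparently unmoved.

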